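# Comb the bar stock into rows on the jeweller's bench

### The arm

A 6-joint arm with a two-finger parallel gripper is mounted at the origin on the work surface. World frame = base frame: x ahead of the robot, y to its left, z up, the work surface at z = 0. Lengths are in mm, angles in rad, forces in N, time in s.
With the tool pointing down it reaches from about 350 to 875 mm from the base axis. Payload 4.2 kg.
Tool frame: the origin (TCP) lies midway between the tips of the shut fingers; the grasp point (between the pads) lies 19 mm behind it (arm.grip_depth is the distance from the TCP to the grasp point, in mm); z points along the fingers, x is the direction in which the jaws open and shut, and the axes are right-handed (so a half turn about z gives the same grasp; the last joint's range is limited). The gripper opens to 85 mm and grips with 20 to 120 N. Pads are 22 mm wide; open, the fingers measure 114 mm over their backs; the gripper's body (76 mm by 85 mm) begins 54 mm behind the grasp point. The pads swing forward as they close: fully open they stand 13 mm farther back than shut.
Start: joints at [1.424, 0.385, 0.008, 0, -1.194, -0.259], TCP at [246.688, 574.234, 231.312] pointing down, gripper open.
Joint ranges: [-3.14, 3.14], [-1.21, 2.06], [-1.07, 1.41], [-3.16, 2.05], [-2.99, -0.16], [-3.1, 3.1]. Speed limits (rad/s): [2.79, 2.79, 3.14, 3.14, 3.14, 3.14].

### API

Orientations are given as a unit quaternion [x, y, z, w].
In Python, from bench import arm, eyes, find_in, silhouettes gives the robot as it stands. The module is installed in compiled form; this text tells all that it offers.
- The arm moves only by the tool play_rows, never from a script. Its arguments are lists of equal length, an entry for each row: "offset": the shift along the world's x, y, z in mm, a list of three; "turn": the turn about the world's z in rad. In form: {"offset": [[x, y, z], ...], "turn": [turn, ...]}. A call has 1 to 12 rows; each row shifts and turns the pose as measured when the row begins; what a row does not reach is not made up. A row lasts 1/10 s, in which the tool goes at most 50 mm and 8.59 degrees, less where a joint would pass 70% of its speed; a pose out of reach is approached as far as the arm can. A call is refused whole if a number of a shift passes 50 or a number of a turn 0.15, either way. A call with a gripper value outside its range is refused whole. "grip" is the gripper's target within -1 to 1 (fully open at 1, half-way at 0, shut at -1), set as the call begins (left out, the last holds). The fingers move at their own pace and stop on an object; the grip force is fixed at half the most. Time passes only in rows, so rows that do not move let the fingers close. It gives the time, the measured TCP pose, the force and the opening at its end, in the units of the state.
- arm.read_state(): the state, without advancing time (a new reading comes with each control period).
- eyes.get_image(name): name is "side" or "top" or "wrist"; returns (picture, depth): 480x640x3 uint8, red, green, blue; 480x640 float32, mm along the optical axis (not along the pixel's ray), 0 where there is no reading.
- eyes.camera_params(name): a dict with "camera_matrix" (3x3 intrinsics, pixels), "camera_from_world" (4x4, takes a point from world to camera coordinates). Camera axes: x right, y down, z forward; pixel columns grow to the right and rows downward; lengths in mm; the calibration is good to about 2 mm. The wrist camera is an equidistant fisheye: a pixel r from the principal point sees the ray r / f radians off the axis. A picture is of the moment at which its call begins: read the wrist's pose just before it. camera_params takes no time and is no camera call; for the wrist camera it gives the pose at the moment of the call.
- arm.job_done(): hands the job in, once; it reports no verdict.
Trained networks look in the newest picture that a camera, given by its name, has taken for a name from the list of things; names that differ only in an ending like _2 or _b are one class to them, and where a whole thing is asked for, a point or a joint stands for the part that bears it (a point fixed in the world has none). Each returns a list of dicts, best first, with "score" (0 to 1); they miss things now and then, are a little off and sometimes report something else, mostly with a low value. They report only what shows in the picture. A call takes as long as a camera call.
- find_in(camera, query): "bbox" ([centre column, centre row, width, height] in pixels, round what is visible of it).
- silhouettes(camera, query): "mask" (480x640 bool, what is visible of it) and "bbox" ([centre column, centre row, width, height] in pixels, round what is visible of it).
The state is a dict: "clock": time; "joints": joint angles; "joint_vel": joint speeds; "joint_efforts": joint torques, N m; "position": TCP position; "ee_rot": TCP orientation; "contact_force": force on the tool from outside, world axes, zero at the start; "wrist_torque": the same for the moment, N m; "gripper_width": finger opening in mm.
Only numpy, scipy, OpenCV 4.12 (cv2) and the standard library are available. Lean on these libraries where they do the work, as an engineer would, in place of code of your own. Each camera call takes 0.05 s, during which the arm holds its last target. There are 200 camera calls.

### The job

Using the hand rake, comb the five scattered metal rods up against the steel stop bar, so that all lie flat on the bench side by side, parallel to the bar and wholly on the blue strip. Do not touch the rods with the gripper and do not shift the jar or the crucible. Then stand the rake upright in the middle of its cork pad and let go.

Things in the scene. Friction and masses are not known exactly. Their poses are not given: they have to be found in the camera images.
- stop: Fixed dark steel stop bar on the bench, 460 long (its y), 14 thick, 22 high. Origin: on the bench at the foot of the middle of its front face, the face towards the robot; its x axis points from the rods into the bar (the bar fills x 0 to 14), y runs along the bar, z up. A blue strip 60 wide (x -60 to 0) and as long as the bar is painted on the bench along that face. The bar lies within about 12 degrees of square to the robot.
- rake_grip (a point): Hand rake standing on its teeth: a comb head 120 long (y), 18 thick (x), 40 high, of eight steel teeth 9.4 wide with 6.4 gaps under an aluminium back, and in its middle an upright square wooden handle, 28 by 28, from 40 to 102 above the tooth tips. About 200 g. This point is on the handle's axis, 75 above the tooth tips; z is up along the handle. Both long faces are the same. It starts standing along the middle of its cork pad.
- pad: Fixed cork pad, 90 (x) by 160 (y), 4 thick, at the left or right side; origin at the centre of its underside. The rake's place.
- rod1_mid (a point): Brass square rod, 10 by 10 by 110, about 100 g, lying on the bench. Point at its centre, 5 above the bench when it lies flat; y along its length. Rods 1 and 2 start in front of the bar's -y half, 3 and 4 in front of its +y half, 5 further out in front of either half.
- rod2_mid (a point): Copper square rod, 10 by 10 by 110, about 100 g, lying on the bench. Point at its centre, 5 above the bench when it lies flat; y along its length. Rods 1 and 2 start in front of the bar's -y half, 3 and 4 in front of its +y half, 5 further out in front of either half.
- rod3_mid (a point): Brass square rod, 10 by 10 by 110, about 100 g, lying on the bench. Point at its centre, 5 above the bench when it lies flat; y along its length. Rods 1 and 2 start in front of the bar's -y half, 3 and 4 in front of its +y half, 5 further out in front of either half.
- rod4_mid (a point): Copper square rod, 10 by 10 by 110, about 100 g, lying on the bench. Point at its centre, 5 above the bench when it lies flat; y along its length. Rods 1 and 2 start in front of the bar's -y half, 3 and 4 in front of its +y half, 5 further out in front of either half.
- rod5_mid (a point): Brass square rod, 10 by 10 by 110, about 100 g, lying on the bench. Point at its centre, 5 above the bench when it lies flat; y along its length. Rods 1 and 2 start in front of the bar's -y half, 3 and 4 in front of its +y half, 5 further out in front of either half.
- jar: Amber glass flux jar with black cap, 40 diameter, 70 high, about 300 g, standing loose near the midline of the bar among the rods; origin at the centre of its underside.
- crucible: White ceramic crucible, 50 diameter at the rim, 45 high, about 250 g, standing loose in front of the half of the bar where rod 5 is not; origin at the centre of its underside.
- brick: Fixed white soldering brick, 80 (x) by 120 (y) by 30 high, on the side opposite the cork pad; origin at the centre of its underside.

How it is judged:
By the outcome, as a careful person would: the job done as asked, in the order asked, and still so for the second after the job is handed in, with the robot touching nothing.
It also fails if it takes over 58 s, if anything falls off the work surface, if the arm or the gripper's body presses on something with over 40 N, if the wrist force passes 120 N, or if a joint passes its speed limit or range.

## Working session

There is one attempt and no reset: what is moved stays moved. The work goes in short steps, Python scripts to look and compute and a tool call to move; the robot and the scene stay as the last step left them, time stands still between calls to the robot, and variables do not carry over. Pictures are saved under pics/ and viewed, on a budget of 15 in all, crops included, one or two more only if the job needs it, and the job is handed in when it is done.

Besides the shell and the picture viewer there is one more tool, called after "Call:" as name(argument=value, ...) on one line, values as JSON. play_rows: Moves the arm, as the interface text tells. Its arguments: {"type":"object","properties":{"offset":{"type":"array","items":{"type":"array","items":{"type":"number"}}},"turn":{"type":"array","items":{"type":"number"}},"grip":{"type":"number"}},"required":["offset","turn"]}

```bash
mkdir -p pics
cat > h.py <<'E'
import numpy as np, cv2
from bench import arm, eyes, find_in, silhouettes
def look(cam,name=None):
    im,d=eyes.get_image(cam); p=eyes.camera_params(cam)
    if name: cv2.imwrite('pics/'+name,im[:,:,::-1])
    return im,d,np.array(p['camera_matrix']),np.array(p['camera_from_world'])
def toworld(K,T,d,mask=None):
    v,u=np.nonzero(d>0 if mask is None else mask&(d>0)); z=d[v,u]
    P=np.stack([(u-K[0,2])/K[0,0]*z,(v-K[1,2])/K[1,1]*z,z])
    R=T[:3,:3]; return (R.T@(P-T[:3,3:])).T
def plane(K,T,uv,z=0):
    uv=np.asarray(uv,float).reshape(-1,2); R=T[:3,:3]; c=-R.T@T[:3,3]
    r=(R.T@np.linalg.inv(K)@np.c_[uv,np.ones(len(uv))].T).T
    return c+r*((z-c[2])/r[:,2])[:,None]
E
cat > a.py <<'E'
from h import *
im,d,K,T=look('top','top1.png'); print(arm.read_state()); print(K,T)
for q in ['stop','rake_grip','pad','rod1_mid','rod2_mid','jar','crucible','brick']:
    for s in silhouettes('top',q)[:6]:
        m=s['mask']; P=toworld(K,T,d,m)
        r=cv2.minAreaRect(P[:,:2].astype(np.float32))
        print(q,round(s['score'],2),np.round(s['bbox']),np.round(r[0]),np.round(r[1]),round(r[2],1),'z',np.round(np.percentile(P[:,2],[5,50,95])))
E
python3 a.py
```

```text
{'clock': 0.05, 'joints': array([ 1.42359510e+00,  3.85566238e-01,  6.64677714e-03, -4.78074462e-04,
       -1.19405355e+00, -2.58646935e-01]), 'joint_vel': array([ 1.64461879e-03, -6.67651984e-05,  3.31504612e-03,  3.18590061e-03,
        1.06574753e-03, -5.90553852e-04]), 'joint_efforts': array([-5.28261207e-04, -3.93677866e+01,  1.89163613e+01,  4.20557946e+00,
       -2.28572011e-03,  6.75476059e-06]), 'position': array([246.47882963, 573.70637381, 230.22707467]), 'ee_rot': array([-5.50017752e-01,  8.35152225e-01, -6.63132110e-04, -8.91128948e-04]), 'contact_force': array([-0.01050513,  0.16035614,  0.39003026]), 'wrist_torque': array([-0.03078582,  0.03365506, -0.04719   ]), 'gripper_width': 85.33671721100308}
[[440.13652554   0.         316.09485662]
 [  0.         440.13652554 241.35578432]
 [  0.           0.           1.        ]] [[-1.67088290e-02 -9.99655262e-01 -2.02526946e-02  2.41283490e+01]
 [-9.83578245e-01  2.00739330e-02 -1.79362405e-01  5.61949969e+02]
 [ 1.79707123e-01  1.69231741e-02 -9.83574581e-01  8.14539317e+02]
 [ 0.00000000e+00  0.00000000e+00  0.00000000e+00  1.00000000e+00]]
stop 0.78 [314. 194. 219.  34.] [673.  18.] [461.  76.] 88.4 z [-2.  1. 23.]
rake_grip 0.81 [513. 296.  41.  62.] [ 452. -357.] [97. 93.] 49.1 z [ 14.  45. 107.]
pad 0.89 [502. 301.  87.  62.] [ 447. -361.] [ 92. 165.] 16.3 z [1. 4. 7.]
rod1_mid 0.6 [370. 216.  51.  18.] [620. -97.] [ 10. 106.] 17.6 z [ 5. 10. 12.]
rod2_mid 0.71 [375. 234.  46.  28.] [ 579. -105.] [ 14. 107.] 27.6 z [ 1.  9. 12.]
rod2_mid 0.61 [317. 262.  25.  22.] [522.  12.] [37. 41.] 5.8 z [31. 69. 72.]
rod2_mid 0.53 [502. 297.  91.  62.] [ 446. -360.] [ 91. 163.] 14.5 z [1. 4. 7.]
jar 0.32 [148. 299.  48.  64.] [457. 360.] [119.  95.] 5.9 z [14. 29. 32.]
brick 0.7 [151. 298.  47.  63.] [457. 359.] [120.  92.] 7.1 z [16. 29. 32.]
```

View pics/top1.png

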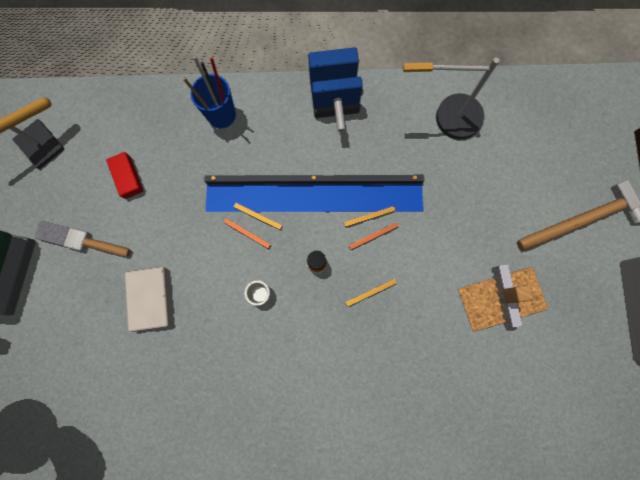

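The top view shows brass rods at about (370,216), (371,292) and (257,216), and copper rods at (373,236) and (247,233). The jar is at (317,261), the crucible at (257,293), and the rake on its pad at (510,296).

```bash
cat > m.py <<'E'
from h import *
def rods(im,d,K,T,zref=10):
    hsv=cv2.cvtColor(im,cv2.COLOR_RGB2HSV)
    m=((hsv[...,0]<30)&(hsv[...,1]>120)&(hsv[...,2]>110)).astype(np.uint8)
    n,l,s,c=cv2.connectedComponentsWithStats(m); out=[]
    for i in range(1,n):
        if s[i,4]<60: continue
        v,u=np.nonzero(l==i); P=plane(K,T,np.c_[u,v],zref)
        (x,y),(a,b),t=cv2.minAreaRect(P[:,:2].astype(np.float32))
        bx=cv2.boxPoints(((x,y),(a,b),t)); e=max([bx[1]-bx[0],bx[2]-bx[1]],key=np.linalg.norm)
        if not(330<x<720 and abs(y)<260): continue
        out.append((x,y,max(a,b),min(a,b),np.degrees(np.arctan2(-e[0]*np.sign(e[1]),abs(e[1]))),np.median(hsv[v,u,0])))
    return out
def strip(im,K,T):
    hsv=cv2.cvtColor(im,cv2.COLOR_RGB2HSV)
    m=((abs(hsv[...,0].astype(int)-112)<10)&(hsv[...,1]>150)).astype(np.uint8); m[:160]=0
    v,u=np.nonzero(m); P=plane(K,T,np.c_[u,v],0)[:,:2].astype(np.float32); r=cv2.minAreaRect(P)
    return r,cv2.boxPoints(r)
if __name__=='__main__':
    import sys; np.set_printoptions(suppress=True,precision=1)
    im,d,K,T=look('top',sys.argv[1] if len(sys.argv)>1 else None)
    r,b=strip(im,K,T); print('strip',r,b.tolist())
    for o in rods(im,d,K,T): print('rod',np.round(o,1))
    for q in ['jar','crucible','rake_grip']:
        for s in silhouettes('top',q)[:2]:
            P=toworld(K,T,d,s['mask']); zt=np.percentile(P[:,2],97); t=P[P[:,2]>zt-6]
            print(q,round(s['score'],2),s['bbox'],zt,t.mean(0),np.ptp(t,0))
            if q=='rake_grip':
                for lo,hi in((30,50),(90,120)):
                    t=P[(P[:,2]>lo)&(P[:,2]<hi)]; print(cv2.minAreaRect(t[:,:2].astype(np.float32)),t[:,2].mean())
E
python3 m.py
```

```text
strip ((666.4125366210938, 18.60821533203125), (458.0570373535156, 59.65890884399414), 88.67108154296875) [[631.279541015625, -209.66688537597656], [690.92236328125, -211.0504913330078], [701.5455322265625, 246.88331604003906], [641.9027099609375, 248.2669219970703]]
rod [626.4 136.1 108.7  10.4 -27.1  20. ]
rod [620.7 -95.7 107.7   9.8  17.1  19. ]
rod [590.4 158.6 109.6  10.1 -31.8  10. ]
rod [ 579.6 -103.4  108.9    9.9   25.     9. ]
rod [462.9 -93.1 108.7  10.   24.3  19. ]
jar 0.75 [315.4, 260.6, 23.4, 22.9] 72.36929679260744 [523.6  13.1  69.7] [34.9 36.3  7.6]
jar 0.4 [371.6, 292.6, 47.8, 23.0] 12.91437238886978 [462.2 -92.8   9.9] [44.7 94.4  6.7]
crucible 0.93 [257.6, 292.8, 21.9, 19.8] 46.69728474412298 [465.6 129.6  44.3] [45.1 47.4  8.3]
rake_grip 0.69 [513.9, 296.4, 39.1, 63.2] 107.13499935967867 [ 450.6 -356.2  105.6] [26.8 28.4  8.5]
((450.70404052734375, -355.566650390625), (119.17069244384766, 23.726879119873047), 8.224249839782715) 42.17174416237405
((450.8492736816406, -356.9515075683594), (27.355186462402344, 28.390304565429688), 6.832954406738281) 104.25958737988769
```

Call:
play_rows(offset=[[25,-37,0],[25,-37,0],[25,-37,0],[25,-37,0],[25,-37,0],[25,-37,0],[25,-37,0],[25,-37,0],[25,-37,0],[25,-37,0]], turn=[-0.12,-0.12,-0.12,-0.12,-0.12,-0.12,-0.12,-0.12,-0.12,-0.12], grip=1)

```text
clock: 1.65
position: [500.8, 194.6, 232.4]
ee_rot: [0.036, 0.999, 0.001, 0.003]
contact_force: [0.2, 1.3, 0.6]
gripper_width: 85.4
```

Call:
play_rows(offset=[[-4,-46,0],[-4,-46,0],[-4,-46,0],[-4,-46,0],[-4,-46,0],[-4,-46,0],[-4,-46,0],[-4,-46,0],[-4,-46,0],[-4,-46,0],[-4,-46,0],[-4,-46,0]], turn=[-0.12,-0.12,-0.12,-0.12,-0.12,-0.12,-0.12,-0.12,-0.12,-0.12,-0.12,-0.12])

```text
clock: 2.85
position: [451.7, -379.2, 235.8]
ee_rot: [0.708, 0.706, -0.001, 0.008]
contact_force: [1.5, -0.7, 0.6]
gripper_width: 85.1
```

```bash
cat > w.py <<'E'
from h import *
np.set_printoptions(suppress=True,precision=2)
st=arm.read_state(); print(st['position'],st['ee_rot'])
im,d,K,T=look('wrist','w1.png'); print(K)
v,u=np.nonzero(d>0); z=d[v,u]; x=u-K[0,2]; y=v-K[1,2]; r=np.hypot(x,y)+1e-9; th=r/K[0,0]
k=th<1.3; v,u,z,x,y,r,th=[a[k] for a in(v,u,z,x,y,r,th)]
P=np.stack([np.tan(th)*x/r*z,np.tan(th)*y/r*z,z]); P=(T[:3,:3].T@(P-T[:3,3:])).T
k=(np.hypot(P[:,0]-450,P[:,1]+357)<130)
for lo,hi in((34,50),(95,112)):
    t=P[k&(P[:,2]>lo)&(P[:,2]<hi)]; print(lo,len(t),cv2.minAreaRect(t[:,:2].astype(np.float32)) if len(t)>9 else '')
hsv=cv2.cvtColor(im,cv2.COLOR_RGB2HSV)[v,u]
c=k&(hsv[:,0]>5)&(hsv[:,0]<22)&(hsv[:,1]>90)&(P[:,2]<12)
print('pad',c.sum(),cv2.minAreaRect(P[c][:,:2].astype(np.float32)))
E
python3 w.py
```

```text
[ 451.74 -379.19  235.8 ] [ 0.71  0.71 -0.    0.01]
[[371.65   0.   317.44]
 [  0.   371.65 236.83]
 [  0.     0.     1.  ]]
34 1559 ((451.1614685058594, -363.2397155761719), (120.07675170898438, 24.427780151367188), 9.319659233093262)
95 1361 ((451.3197326660156, -363.475341796875), (28.82050132751465, 28.509183883666992), 6.818950653076172)
pad 10457 ((468.7250061035156, -359.64703369140625), (134.2733917236328, 158.95761108398438), 14.976621627807617)
```

View pics/w1.png

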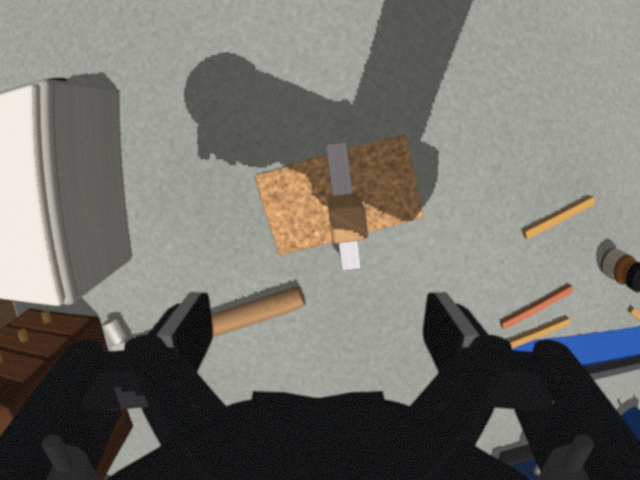

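Call:
play_rows(offset=[[0,10,-25],[0,8,-30],[0,4,-25],[0,0,-5],[0,0,0],[0,0,0]], turn=[0.05,0.05,0.04,0,0,0])

```text
clock: 3.5
position: [450.8, -368.2, 149.7]
ee_rot: [0.661, 0.75, -0.001, 0.011]
contact_force: [0.1, 0.5, 0.3]
gripper_width: 85.2
```

```bash
sed -i 's/w1.png/w2.png/' w.py; python3 w.py
python3 - <<'E'
from h import *
im,d,K,T=look('top')
for s in silhouettes('top','pad')[:1]:
    m=s['mask'].astype(np.uint8); v,u=np.nonzero(m); P=plane(K,T,np.c_[u,v],4)
    print(cv2.minAreaRect(P[:,:2].astype(np.float32)))
E
```

```text
[ 450.76 -368.21  149.7 ] [ 0.66  0.75 -0.    0.01]
[[371.65   0.   317.44]
 [  0.   371.65 236.83]
 [  0.     0.     1.  ]]
34 2491 ((452.7412414550781, -358.95819091796875), (121.3486099243164, 25.424211502075195), 4.645756721496582)
95 2647 ((451.47650146484375, -357.4739685058594), (27.62276268005371, 27.549354553222656), 7.626485824584961)
pad 16706 ((471.33404541015625, -352.5884094238281), (138.12181091308594, 158.65968322753906), 15.632162094116211)
((433.9635314941406, -305.6551818847656), (90.0842056274414, 51.69245910644531), 14.963066101074219)
```

Call:
play_rows(offset=[[1,6,0],[0,5,0],[0,0,0],[0,0,-25],[0,0,-30],[0,0,-20],[0,0,-7],[0,0,0]], turn=[0,0,0,0,0,0,0,0])

```text
clock: 4.45
position: [455.2, -356.8, 71.2]
ee_rot: [0.661, 0.751, 0.0, 0.018]
contact_force: [0.9, -0.4, 0.4]
gripper_width: 85.5
```

Call:
play_rows(offset=[[-3,0,-6],[-1,0,-5],[0,0,0]], turn=[0,0,0])

```text
clock: 4.75
position: [452.4, -357.5, 61.8]
ee_rot: [0.66, 0.751, 0.001, 0.02]
contact_force: [-0.2, 0.2, -0.4]
gripper_width: 85.4
```

Call:
play_rows(offset=[[0,0,0],[0,0,0],[0,0,0],[0,0,0],[0,0,0],[0,0,0],[0,0,0]], turn=[0,0,0,0,0,0,0], grip=-1)

```text
clock: 5.45
position: [453.5, -358.0, 63.9]
ee_rot: [0.66, 0.751, 0.002, 0.022]
contact_force: [0.4, 0.1, -0.3]
gripper_width: 27.1
```

Call:
play_rows(offset=[[0,0,20],[-2,20,20],[-4,26,0],[-4,26,0],[-4,26,0],[-4,26,0],[-4,26,0],[-4,26,0],[-4,26,0],[-4,26,0],[-4,20,0],[0,10,0]], turn=[0,0.12,0.13,0.13,0.13,0.13,0.13,0.13,0.13,0.13,0.13,0.1])

```text
clock: 6.65
position: [407.9, -91.4, 99.5]
ee_rot: [0.001, 1.0, 0.013, 0.011]
contact_force: [0.5, -1.3, -0.9]
gripper_width: 27.5
```

Call:
play_rows(offset=[[2,-1,-15],[0,-1,-15],[0,0,-5],[0,0,0]], turn=[-0.01,-0.01,0,0])

```text
clock: 7.05
position: [409.5, -91.7, 63.6]
ee_rot: [0.009, 1.0, 0.013, 0.012]
contact_force: [-0.6, 0.9, -1.3]
gripper_width: 27.4
```

Run:
```python
from h import *
print(arm.read_state()['position'],arm.read_state()['ee_rot'])
a=look('top')[0]; b=look('side')[0]
cv2.imwrite('pics/ts1.png',np.vstack([a[130:400,100:560],b[100:400,90:550]])[:,:,::-1])
```

```text
[409.51424559 -91.66142304  63.63025025] [0.00863527 0.99980819 0.01319817 0.01161138]
```

View pics/ts1.png

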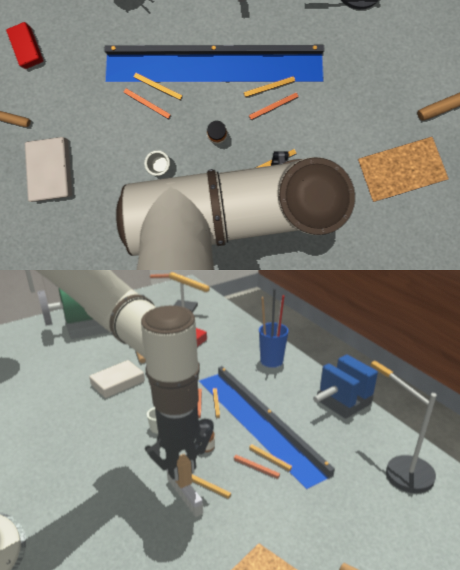

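Call:
play_rows(offset=[[5,0,-2],[12,0,0],[18,-0.5,0],[18,-0.5,0],[18,-0.5,0],[18,-0.5,0],[18,-0.5,0],[10,0,0]], turn=[0,0,0,0,0,0,0,0])

```text
clock: 7.95
position: [535.9, -95.2, 64.3]
ee_rot: [0.009, 1.0, 0.013, 0.014]
contact_force: [-1.7, 0.2, -1.3]
gripper_width: 27.4
```

Run:
```python
from h import *
s=arm.read_state();print(s['position'],s['ee_rot'],s['contact_force'])
a=look('top')[0]; b=look('side')[0]
cv2.imwrite('pics/ts2.png',np.vstack([a[130:400,100:560],b[100:400,90:550]])[:,:,::-1])
```

```text
[535.92296975 -95.23541422  64.29241655] [0.00893198 0.99977535 0.01329036 0.01388675] [-1.66330826  0.16990142 -1.33615836]
```

View pics/ts2.png

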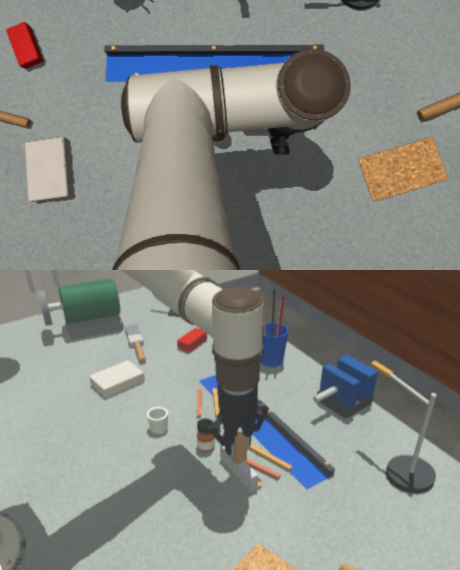

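Call:
play_rows(offset=[[8,0,-2],[14,0,-1.5],[16,-0.5,-0.5],[16,-0.5,-0.3],[16,-0.5,-0.3],[14,0,-0.3],[6,0,0]], turn=[0,0,0,0,0,0,0])

```text
clock: 8.75
position: [614.5, -97.6, 60.1]
ee_rot: [0.009, 1.0, 0.013, -0.001]
contact_force: [-4.3, 0.6, 3.5]
gripper_width: 27.3
```

Run:
```python
from h import *
s=arm.read_state();print(s['position'],s['ee_rot'],s['contact_force'])
b=look('side')[0]; w=look('wrist')[0]
cv2.imwrite('pics/ts3.png',np.vstack([cv2.resize(b[120:380,190:510],None,fx=1.5,fy=1.5)[:,:480],cv2.resize(w,(480,360))[:210]])[:,:,::-1])
```

```text
[614.51066272 -97.63429376  60.06245246] [ 8.82616609e-03  9.99877589e-01  1.29025742e-02 -6.55156232e-04] [-4.32904132  0.6229031   3.52209825]
```

View pics/ts3.png

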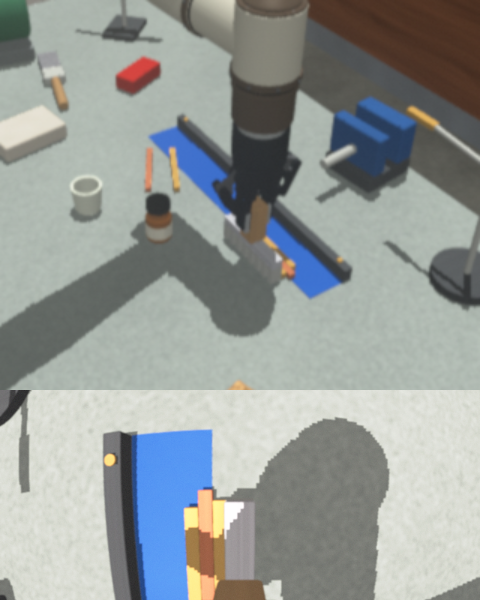

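The wrist view shows rods 1, 2 and 5 stacked flat and parallel in front of the comb, about 35 mm from the bar. I'll keep pushing.

Call:
play_rows(offset=[[6,0,1],[10,0,0.3],[10,-0.5,0],[6,0,0],[3,0,0],[2,0,0]], turn=[0,0,0,0,0,0])

```text
clock: 9.45
position: [651.3, -98.2, 60.2]
ee_rot: [0.009, 1.0, 0.013, -0.003]
contact_force: [-3.6, 0.2, 2.4]
gripper_width: 27.3
```

Call:
play_rows(offset=[[3,0,0.3],[3,0,0],[3,0,0],[3,0,0]], turn=[0,0,0,0])

```text
clock: 9.85
position: [657.4, -98.0, 60.3]
ee_rot: [0.01, 1.0, 0.013, -0.011]
contact_force: [-8.3, 0.8, 4.3]
gripper_width: 27.2
```

Run:
```python
from h import *
s=arm.read_state();print(s['position'],s['ee_rot'],s['contact_force'])
w=look('wrist','w5.png')[0]
```

```text
[657.44534923 -98.04834577  60.26083004] [ 0.01046444  0.99979511  0.01328949 -0.01111886] [-8.26573427  0.83020228  4.26968243]
```

View pics/w5.png

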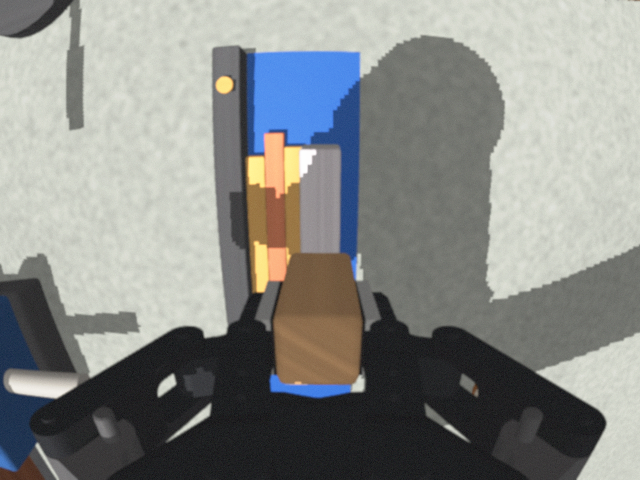

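Call:
play_rows(offset=[[-6,0,0.5],[-10,0,5],[-12,0,14],[-15,5,14],[-7,20,5],[0,40,0],[0,40,0],[0,40,0],[0,40,0],[0,40,0],[-5,20,0],[-15,0,0]], turn=[0,0,0,0,0,0,0,0,0,0,0,0])

```text
clock: 11.1
position: [595.0, 157.8, 107.6]
ee_rot: [0.011, 1.0, 0.018, 0.01]
contact_force: [-0.6, -0.8, -2.7]
gripper_width: 27.7
```

Call:
play_rows(offset=[[-20,-5,0],[-22,-4,0],[-18,-2,-5],[-6,0,-15],[0,0,-15],[0,0,-8],[0,0,0]], turn=[0,0,0,0,0,0,0])

```text
clock: 11.8
position: [528.9, 151.4, 69.1]
ee_rot: [0.008, 0.999, 0.024, 0.021]
contact_force: [0.2, -0.2, -1.4]
gripper_width: 27.4
```

Run:
```python
from h import *
s=arm.read_state();print(s['position'],s['ee_rot'],s['contact_force'])
a=look('top')[0]; b=look('side')[0]
cv2.imwrite('pics/ts6.png',np.vstack([a[150:340,160:480],b[120:360,120:440]]).repeat(1,0)[:,:,::-1])
```

```text
[528.93697944 151.39323773  69.08405014] [0.00784183 0.9994478  0.02441098 0.02113535] [ 0.21430097 -0.20081144 -1.40196251]
```

View pics/ts6.png

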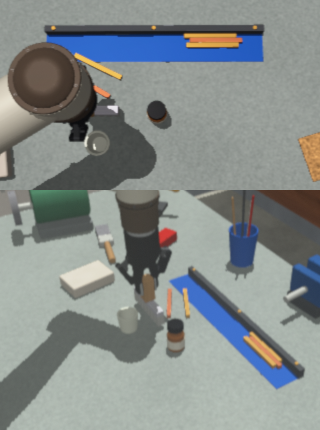

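Call:
play_rows(offset=[[3,0,-5],[10,0,-3],[16,-0.5,-1],[18,-0.5,-0.3],[18,-0.5,-0.3],[14,0,-0.3],[6,0,0]], turn=[-0.008,0,0,0,0,0,0])

```text
clock: 12.6
position: [620.6, 149.6, 60.8]
ee_rot: [0.013, 0.999, 0.024, 0.021]
contact_force: [-4.5, 1.3, 5.6]
gripper_width: 27.6
```

Run:
```python
from h import *
s=arm.read_state();print(s['position'],s['ee_rot'],s['contact_force'])
b=look('side')[0]; w=look('wrist')[0]
cv2.imwrite('pics/ts7.png',np.vstack([cv2.resize(b[120:340,120:440],None,fx=1.5,fy=1.5)[:,:480],cv2.resize(w,(480,360))[:210]])[:,:,::-1])
```

```text
[620.61494485 149.60511084  60.79589662] [0.01254754 0.99939258 0.02441388 0.0214707 ] [-4.47325737  1.26661667  5.60968071]
```

View pics/ts7.png

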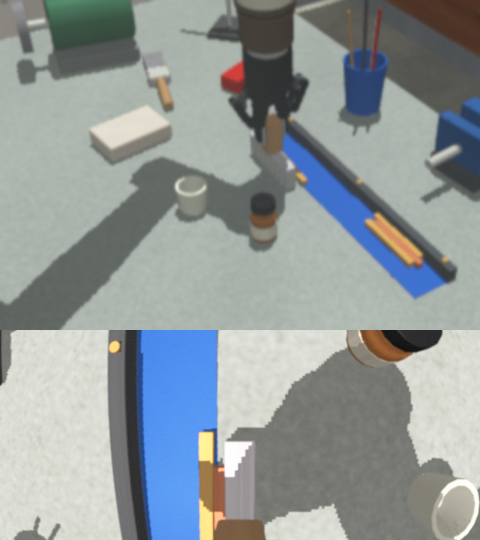

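Call:
play_rows(offset=[[8,0,1],[12,-0.5,0.3],[12,-0.5,0],[8,0,0],[4,0,0],[3,0,0],[3,0,0]], turn=[0,0,0,0,0,0,0])

```text
clock: 13.4
position: [669.2, 148.7, 60.9]
ee_rot: [0.012, 0.999, 0.024, 0.019]
contact_force: [-7.0, 1.8, 5.3]
gripper_width: 27.5
```

Call:
play_rows(offset=[[3,0,0.3],[3,0,0],[3,0,0],[3,0,0]], turn=[0,0,0,0])

```text
clock: 13.8
position: [670.6, 148.8, 60.7]
ee_rot: [0.011, 1.0, 0.022, 0.007]
contact_force: [-7.5, 1.5, 3.9]
gripper_width: 27.3
```

Call:
play_rows(offset=[[-6,0,1],[-10,0,5],[-12,0,14],[-15,0,14],[-8,0,10],[0,-15,5],[0,-30,0],[0,-30,0],[0,-30,0],[0,-30,0],[0,-30,0],[0,-30,0]], turn=[0,0,0,0,0,-0.02,-0.1,-0.13,-0.13,-0.13,-0.13,-0.13])

```text
clock: 15.0
position: [620.9, -51.5, 115.4]
ee_rot: [0.398, 0.917, 0.019, 0.027]
contact_force: [0.4, -0.1, -2.3]
gripper_width: 27.2
```

```bash
python3 -c "
from h import *
s=arm.read_state();print(s['position'],s['ee_rot'],s['contact_force'])"; python3 m.py top8.png
```

```text
[620.86050653 -51.47388702 115.37233289] [0.39799058 0.91681642 0.01857943 0.02656968] [ 0.38480203 -0.08193543 -2.27747147]
strip ((663.6533813476562, -50.71461486816406), (319.0836181640625, 57.797122955322266), 89.74840545654297) [[634.0545654296875, -210.12799072265625], [691.85107421875, -210.38177490234375], [693.252197265625, 108.69876098632812], [635.4556884765625, 108.95254516601562]]
rod [ 669.4 -145.2   42.7   25.3   44.2   17. ]
jar 0.95 [315.7, 261.8, 22.6, 23.9] 72.07032868830034 [523.6  13.2  69.7] [35.  36.4  6.9]
rake_grip 0.71 [354.9, 215.7, 44.3, 37.7] 112.67522275131543 [601.4 -52.  129. ] [  9.3  39.9 139. ]
((0.0, 0.0), (0.0, 0.0), 0.0) nan
((610.3372802734375, -55.629154205322266), (104.11583709716797, 20.042377471923828), 49.18376541137695) 95.1925902881655m.py:30: RuntimeWarning: Mean of empty slice.
  t=P[(P[:,2]>lo)&(P[:,2]<hi)]; print(cv2.minAreaRect(t[:,:2].astype(np.float32)),t[:,2].mean())
  ret = ret.dtype.type(ret / rcount)
```

View pics/top8.png

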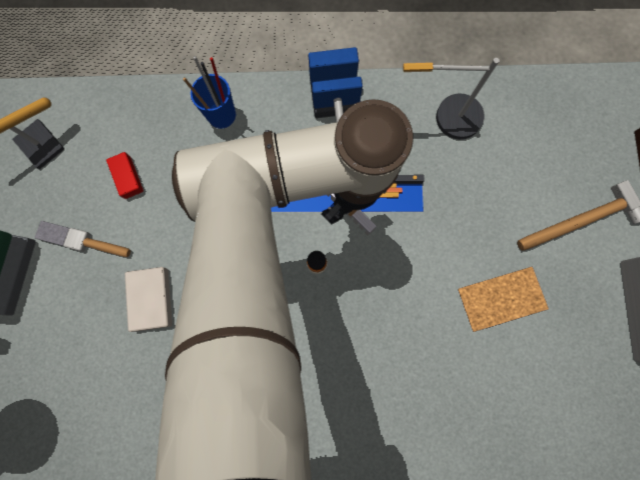

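Run:
```python
from h import *
im,d,K,T=look('top')
s=silhouettes('top','pad')[0]; m=s['mask']
v,u=np.nonzero(m); P=plane(K,T,np.c_[u,v],4)
print(s['score'],cv2.minAreaRect(P[:,:2].astype(np.float32)))
```

```text
0.66 ((446.6716613769531, -358.9539489746094), (90.2263412475586, 160.84219360351562), 15.482259750366211)
```

Call:
play_rows(offset=[[-17,-30,0],[-17,-30,0],[-17,-30,0],[-17,-30,0],[-17,-30,0],[-17,-30,0],[-17,-30,0],[-17,-30,0],[-17,-30,0],[-10,-15,0]], turn=[0.05,0.12,0.13,0.13,0.13,0.13,0.13,0.13,0.13,0.08])

```text
clock: 16.3
position: [459.7, -331.8, 117.1]
ee_rot: [-0.212, 0.977, 0.032, 0.015]
contact_force: [-0.2, 0.5, -1.7]
gripper_width: 27.4
```

```bash
python3 -c "
from h import *
s=arm.read_state();print(s['position'],s['ee_rot'],s['contact_force'])"; python3 m.py top9.png
python3 - <<'E'
from h import *
a=look('top')[0]; b=look('side')[0]
A=cv2.resize(a[165:240,190:440],(750,225)); B=cv2.resize(b[150:400,150:480],None,fx=1.3,fy=1.3); B=cv2.copyMakeBorder(B,0,0,0,750-B.shape[1],0)
cv2.imwrite('pics/ts9.png',np.vstack([A,B])[:,:,::-1])
E
```

```text
[ 459.68687552 -331.76536479  117.08765208] [-0.21217125  0.97660783  0.03152629  0.0150531 ] [-0.16078807  0.50419962 -1.66232853]
strip ((666.4125366210938, 18.60821533203125), (458.0570373535156, 59.65890884399414), 88.67108154296875) [[631.279541015625, -209.66688537597656], [690.92236328125, -211.0504913330078], [701.5455322265625, 246.88331604003906], [641.9027099609375, 248.2669219970703]]
rod [689.4 148.1 131.5  19.5   0.1  17. ]
rod [ 678.1 -105.9  119.4   28.4   -1.3   18. ]
jar 0.75 [317.5, 260.9, 23.6, 19.9] 72.39858104061138 [523.4  13.1  69.8] [35.1 36.4  8.5]
crucible 0.63 [257.1, 291.7, 23.8, 23.4] 46.82905448347347 [464.3 130.4  44.4] [46.9 47.7  7.4]
```

View pics/ts9.png

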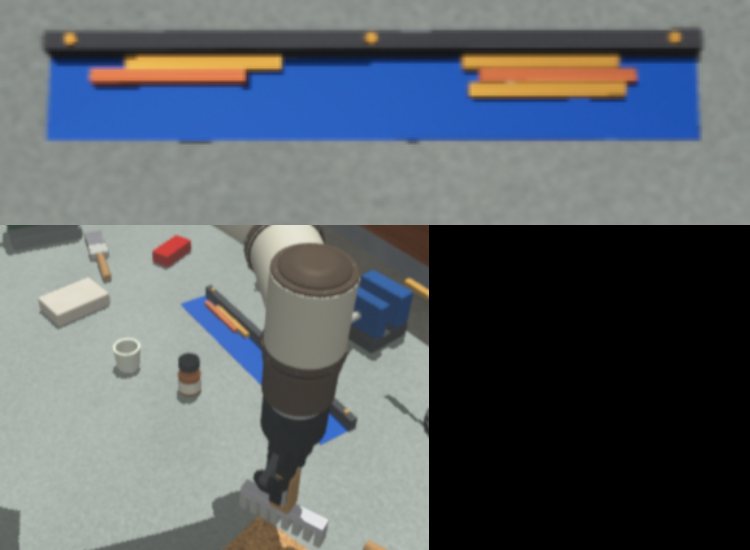

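Call:
play_rows(offset=[[-5,-10,0],[-5,-10,0],[-3,-6,-5],[0,-2,-15],[0,0,-15],[0,0,-6],[0,0,0]], turn=[-0.05,-0.06,-0.05,0,0,0,0])

```text
clock: 17.3
position: [454.0, -351.2, 76.4]
ee_rot: [-0.134, 0.99, 0.029, 0.019]
contact_force: [0.4, -0.1, -1.1]
gripper_width: 27.4
```

Run:
```python
from h import *
s=arm.read_state();print(s['position'],s['ee_rot'],s['contact_force'])
q=s['ee_rot'];a,b,c,w=q; print('jaw',np.degrees(np.arctan2(2*a*b,2*a*a-1))-180,'ztool',2*(a*c+b*w),2*(b*c-a*w))
im,d,K,T=look('top')
P=toworld(K,T,d); k=(abs(P[:,0]-447)<110)&(abs(P[:,1]+359)<110)&(P[:,2]>8)&(P[:,2]<62)
print(k.sum(),cv2.minAreaRect(P[k][:,:2].astype(np.float32)))
```

```text
[ 454.04608261 -351.21774734   76.35594939] [-0.13397064  0.99035919  0.02938502  0.01941792] [ 0.35678654 -0.07460865 -1.08795183]
jaw -344.61106440365415 ztool 0.030587967777402712 0.06340630914377987
19 ((446.5599670410156, -294.4182434082031), (6.058742046356201, 24.25284194946289), 83.77946472167969)
```

Call:
play_rows(offset=[[-4,-4,0],[-4,-4,-2],[0,-1,-4],[0,0,-4],[0,0,-1]], turn=[0,0,0,0,0])

```text
clock: 17.85
position: [447.2, -361.5, 67.6]
ee_rot: [-0.135, 0.99, 0.028, 0.022]
contact_force: [0.1, 1.0, -2.0]
gripper_width: 27.4
```

```bash
cat > s.py <<'E'
from h import *
import sys
s=arm.read_state();print(s['position'],s['ee_rot'],s['contact_force'])
b=look('side')[0]; cv2.imwrite('pics/'+sys.argv[1],cv2.resize(b[300:480,240:480],None,fx=2.5,fy=2.5)[:,:,::-1])
E
python3 s.py s10.png
```

```text
[ 447.22388301 -361.48263722   67.5910526 ] [-0.13460602  0.99027626  0.02765325  0.02166678] [ 0.11312499  0.99497932 -2.02182941]
```

View pics/s10.png

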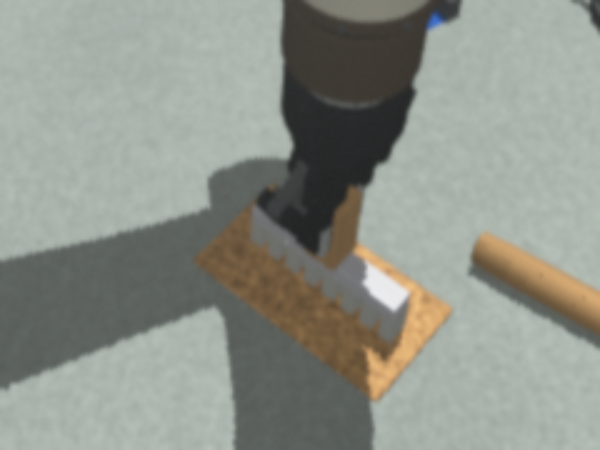

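The side view shows the rake above the pad, along its long axis and close to centred. I'll lower it the last 3–4 mm and move 2 mm in +y.

Call:
play_rows(offset=[[0,1,-2],[-0.5,1,-2],[0,0,-1],[0,0,-1]], turn=[0,0,0,0])

```text
clock: 18.3
position: [447.4, -360.2, 64.7]
ee_rot: [-0.136, 0.99, 0.026, 0.022]
contact_force: [-1.2, 1.9, 5.0]
gripper_width: 27.8
```

Call:
play_rows(offset=[[0,0,0],[0,0,0],[0,0,0],[0,0,0],[0,0,0],[0,0,0],[0,0,0]], turn=[0,0,0,0,0,0,0], grip=1)

```text
clock: 19.0
position: [448.6, -360.4, 64.7]
ee_rot: [-0.136, 0.99, 0.026, 0.023]
contact_force: [-0.8, 0.0, -0.4]
gripper_width: 85.3
```

```bash
python3 s.py s11.png
```

```text
[ 448.57737773 -360.41663865   64.68785606] [-0.13593733  0.99012018  0.02550618  0.02307595] [-0.7966395   0.03899723 -0.3838622 ]
```

View pics/s11.png

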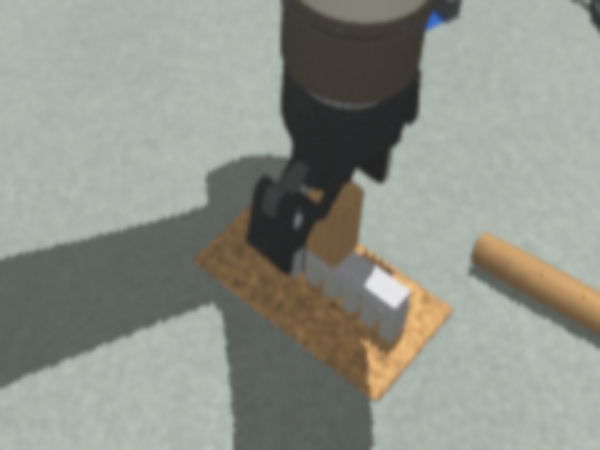

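The jaws are open and the rake is standing on the pad. I'll lift straight up and then move clear for a final check.

Call:
play_rows(offset=[[-1,0,10],[-1,0,20],[0,0,30],[0,0,35],[0,0,35],[0,0,20],[0,30,10],[-5,40,0],[-5,45,0],[-5,45,0],[0,40,0],[0,20,0]], turn=[0,0,0,0,0,0,0,0,0,0,0,0])

```text
clock: 20.25
position: [428.1, -136.7, 240.0]
ee_rot: [-0.132, 0.991, 0.023, 0.028]
contact_force: [0.5, 0.1, 0.4]
gripper_width: 85.4
```

```bash
python3 m.py top12.png
python3 - <<'E'
from h import *
im,d,K,T=look('top'); s=silhouettes('top','pad')[0]; v,u=np.nonzero(s['mask']); P=plane(K,T,np.c_[u,v],4)
print('pad',s['score'],cv2.minAreaRect(P[:,:2].astype(np.float32)))
E
```

```text
strip ((666.413818359375, 18.665054321289062), (458.1707458496094, 59.65890884399414), 88.67108154296875) [[631.2794799804688, -209.66688537597656], [690.9223022460938, -211.0504913330078], [701.5481567382812, 246.9969940185547], [641.9053344726562, 248.38059997558594]]
rod [689.4 148.1 131.5  19.5   0.1  17. ]
rod [ 678.1 -105.9  119.4   28.4   -1.3   18. ]
jar 0.48 [316.9, 255.8, 19.7, 7.2] 72.20660335632846 [531.4  13.4  69.7] [16.4 32.5  6.6]Traceback (most recent call last):
  File "<stdin>", line 2, in <module>
IndexError: list index out of range
```

View pics/top12.png

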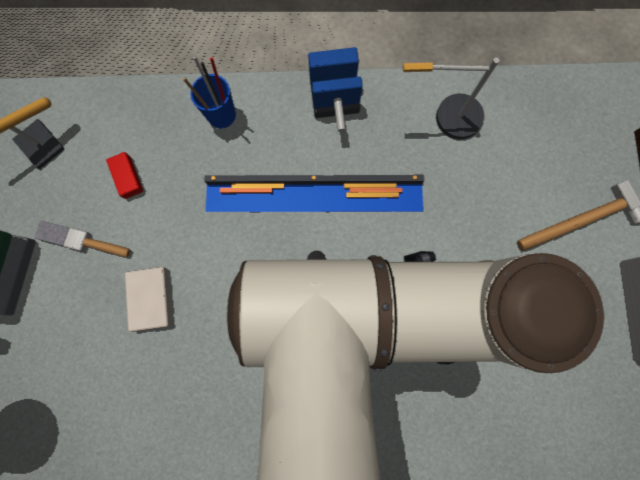

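The rods are unchanged. The arm hides the pad, so I'll move further to the left.

Call:
play_rows(offset=[[5,30,0],[5,40,0],[5,40,0],[5,40,0],[5,40,0],[5,40,0],[5,40,0],[0,40,0],[0,40,0],[0,30,0],[0,10,0]], turn=[0,0,0,0,0,0,0,0,0,0,0])

```text
clock: 21.65
position: [469.5, 253.6, 237.3]
ee_rot: [-0.117, 0.993, 0.02, 0.026]
contact_force: [-0.6, -0.7, -0.4]
gripper_width: 85.7
```

```bash
python3 m.py top13.png
python3 - <<'E'
from h import *
im,d,K,T=look('top'); P=toworld(K,T,d); k=(abs(P[:,0]-447)<100)&(abs(P[:,1]+359)<100)
for lo,hi in((34,50),(95,115)):
    t=P[k&(P[:,2]>lo)&(P[:,2]<hi)]; print(lo,cv2.minAreaRect(t[:,:2].astype(np.float32)),t[:,2].mean())
b=look('side')[0]; A=cv2.resize(im[230:350,430:580],(450,360)); B=cv2.resize(b[280:480,240:440],(360,360))
cv2.imwrite('pics/ts13.png',np.hstack([A,B])[:,:,::-1][:,:800])
E
```

```text
strip ((666.4125366210938, 18.60821533203125), (458.0570373535156, 59.65890884399414), 88.67108154296875) [[631.279541015625, -209.66688537597656], [690.92236328125, -211.0504913330078], [701.5455322265625, 246.88331604003906], [641.9027099609375, 248.2669219970703]]
rod [688.4 148.1 131.5  19.8  -1.3  17. ]
rod [ 678.1 -105.9  119.4   28.4   -1.3   18. ]
jar 0.56 [317.8, 262.1, 22.7, 22.2] 72.2197991838258 [523.2  13.2  69.9] [34.7 34.6  6.9]
crucible 0.69 [256.5, 292.9, 23.6, 21.3] 46.25523725363358 [465.2 130.8  44.3] [44.9 47.3  8. ]
rake_grip 0.7 [508.4, 295.2, 66.5, 24.2] 107.22383021468858 [ 450.9 -359.5  105.5] [30.2 30.2  7.7]
((450.7515869140625, -360.10321044921875), (19.66010284423828, 119.79705047607422), 15.673199653625488) 43.50096913346506
((450.92877197265625, -360.1396789550781), (27.517940521240234, 28.773597717285156), 14.900492668151855) 103.74150235623232
rake_grip 0.57 [373.0, 193.8, 51.6, 3.5] 13.059772496838937 [ 667.9 -104.2   10.1] [ 12.7 103.2   7. ]
((0.0, 0.0), (0.0, 0.0), 0.0) nan
((0.0, 0.0), (0.0, 0.0), 0.0) nan
34 ((453.328125, -360.2510986328125), (22.827072143554688, 121.32223510742188), 14.787834167480469) 43.65162706900777
95 ((450.8155212402344, -360.2420654296875), (27.93475914001465, 28.75006675720215), 15.099435806274414) 104.87130932405174m.py:30: RuntimeWarning: Mean of empty slice.
  t=P[(P[:,2]>lo)&(P[:,2]<hi)]; print(cv2.minAreaRect(t[:,:2].astype(np.float32)),t[:,2].mean())
  ret = ret.dtype.type(ret / rcount)
```

View pics/ts13.png

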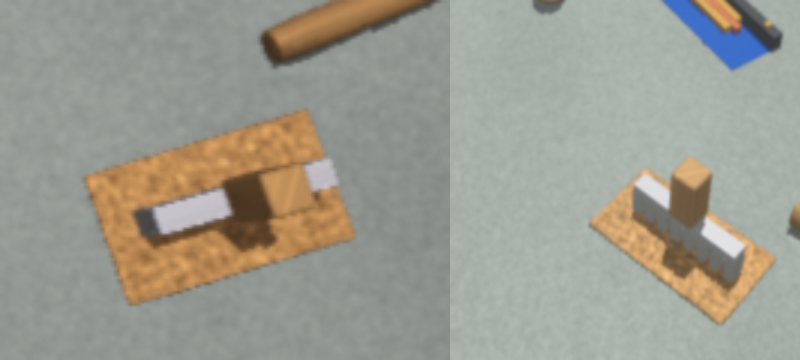

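```bash
python3 -c "from h import *; print(arm.job_done())"
```

```text
the job is handed in; nothing more can be done
None
```

The job is handed in at about 22 s of the 58 s allowed. All five rods lie against the stop bar, and the rake stands released on its cork pad.

**What I did:** I gripped the rake by its handle and combed rods 5, 2 and 1 up against the bar's -y half. I then combed rods 4 and 3 up against the +y half. After that I stood the rake on the pad, opened the gripper and moved the arm well clear.

**Last checks (top and side views):**
- **Rods:** They lie in two tight groups, three rods 28 mm wide in total and two rods 20 mm wide. Both groups read parallel to the bar, lie flat and sit wholly on the blue strip. They are staggered lengthwise by up to about 20 mm.
- **Jar and crucible:** Both read within about 1 mm of where they started.
- **Rake:** It stands upright along the pad's long axis, wholly on the pad. It began across the pad, so I changed its direction. It measured about 4 mm off the pad's centre, roughly the offset I measured for it at the start.
- **Forces:** The highest contact force shown at the end of any move was about 8 N per axis. I only saw end-of-move readings.

**What did not go cleanly:** The tool slowly tilted during the moves, to about 4 degrees, and the interface gives no way to correct that. The rake still settled upright when released.

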